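# Stand the chopping board up in its draining rack and press the stiff back home

## Task

The chopping board lies flat across the front rails of its draining rack: stand it up to dry by tipping its near edge up and over, so that its far edge stands on the narrow ledge behind the rail ends and the board is square against the folding back. The back hinge is stiff: press board and back together as far back as the back will go, until it meets its stop, and let go. Do not let the board slam or drop, do not shove or tip the rack, and leave the other things where they are.

Things in the scene. Friction and masses are not known exactly. Their poses are not given: they have to be found in the camera images.
- board: white plastic chopping board, a slab 170 (x) x 150 (y) x 14 mm with rounded edges, about 0.35 kg. Origin at the centre of its underside; x points to the far edge, y left, z up as it lies. It starts flat on the rack's two front rails (underside 85 mm above the worktop), roughly square, its far edge 20 to 45 mm short of the back bars.
- far_edge (a point): middle of the board's far edge face, half way through the thickness (85 mm along the board's x, 7 mm above its underside); it must end down on the ledge
- near_edge (a point): middle of the board's near edge face, half way through the thickness (-85 mm along the board's x); it must end on top
- rack: draining rack of 10 mm steel bar, 1.8 kg, standing loose. Origin on the worktop below the foot of the back; x points from its open front to the back, y left, z up. Two front rails along x at y = -55 and +55 mm, tops at z = 85, from x = -163 to -34 mm, where they bend down; between them only a crossbar at x = -34, z = 40 mm. Its rear feet reach x = 75 mm.
- ledge (a point): middle of the top of the rack's narrow flat ledge: at x = -14, z = 70 mm in the rack's frame, 15 mm lower than the rails and behind their ends; it spans x = -34 to +6 mm and is 136 mm wide
- back_top (a point): middle of the crossbar at the top of the rack's folding back: two 10 mm bars at y = -55 and +55 mm, 150 mm long, hinged at the back of the ledge (x = 6, z = 70 mm in the rack's frame). It starts nearly upright, leaning back 4 to 9 degrees, moves stiffly (0.45 N m) and stays where left; fully back it leans clearly more and meets a firm stop, whose place is to be felt
- tub: bystander: lidded plastic tub, 72 mm across, 70 mm high, stands left of the rack; origin under its centre
- shaker: bystander: salt shaker, 44 mm across, 90 mm high, left of the rack; origin under its centre
- ramekin: bystander: white ramekin, 67 mm across, 42 mm high, right of the rack; origin under its centre
- timer: bystander: white wind-up kitchen timer, 79 x 74 x 65 mm, right of the rack; origin under its centre
- tape: bystander: roll of tape lying flat, 103 mm across, 25 mm high, right of the work; origin under its centre

How it is judged:
By the outcome, as a careful person would: the job done as asked, in the order asked, and still so for the second after the job is handed in, with the robot touching nothing.
It also fails if it takes over 51 s, if anything falls off the work surface, if the arm or the gripper's body presses on something with over 40 N, if the wrist force passes 120 N, or if a joint passes its speed limit or range.

## Robot

A 6-joint arm with a two-finger parallel gripper is mounted at the origin on a cart in front of the work surface, level with it; the furniture and walls round the work are solid. World frame = base frame: x ahead of the robot, y to its left, z up, the work surface at z = 0. Lengths are in mm, angles in rad, forces in N, time in s.
With the tool pointing down it reaches from about 350 to 775 mm from the base axis. Payload 7.3 kg.
Tool frame: the origin (TCP) lies midway between the tips of the shut fingers; the grasp point (between the pads) lies 19 mm behind it; z points along the fingers, y is the line along which they close (so a half turn about z gives the same grasp; the last joint's range is limited). The gripper opens to 92 mm and grips with 3 to 60 N. Pads are 19 mm wide; open, the fingers measure 130 mm over their backs; the gripper's body (75 mm by 190 mm) begins 47 mm behind the grasp point.
Start: joints at [-1.372, 0.342, 1.524, -0, 1.275, -0.146], TCP at [177.477, -494.112, 226.741] pointing down, gripper open.
Joint ranges: [-2.53, 2.53], [-0.77, 2.02], [0.04, 2.7], [-1, 4.14], [0.28, 2.66], [-3.11, 3.11]. Speed limits (rad/s): [2.57, 2.57, 3.14, 3.14, 3.14, 3.14].

## Interface

Orientations are given as [roll, pitch, yaw] about the fixed x, y, z axes, in that order (R = Rz(yaw) Ry(pitch) Rx(roll)).
In Python, from plant import bot gives the robot as it stands.
- The arm moves only by the tool servo_tool, never from a script. Its argument "deltas" is a list of rows, each a list of 2 entries, a list of its own where there are three numbers: the shift along the tool's x, y, z in m, then the turn, a rotation vector about the tool's x, y, z in degrees. A call has 1 to 20 rows; each row shifts and turns the commanded pose from where the row before left it, along the tool's axes as they then stand; what a row does not reach is not made up. A row lasts 1/8 s, in which the tool goes at most 62.5 mm and 10.7 degrees, less where a joint would pass 70% of its speed; a pose out of reach is approached as far as the arm can. A call with a gripper value outside its range is refused whole. "fingers" is the opening, from 0 (shut) to 1 (fully open), set as the call begins (left out, the last holds). The fingers move at their own pace and stop on an object; the grip force is fixed at half the most. Time passes only in rows, so rows that do not move let the fingers close. It gives the time, the measured TCP pose, the force, the opening and the grip force at its end, in the units of the state.
- bot.get_obs(): the state, without advancing time (a new reading comes with each control period).
- bot.capture(name): name is "scene" or "top"; returns the picture (480x640x3 uint8, red, green, blue); there is no depth.
- bot.camera_model(name): a dict with "mtx" (3x3 intrinsics, pixels), "dist" ([k1, k2, p1, p2, k3] as OpenCV has them; the pictures are not rectified), "xyz" and "rotation" of the camera in the world. Camera axes: x right, y down, z forward; pixel columns grow to the right and rows downward; lengths in mm; the calibration is good to about 2 mm. A picture is of the moment at which its call begins. camera_model takes no time and is no camera call.
- bot.close_job(): hands the job in; it is judged then, once.
The state is a dict: "time": time; "joint_positions": joint angles; "dq": joint speeds; "tau": joint torques, N m; "tool_pos": TCP position; "tcp_rot": TCP orientation; "contact_force": force on the tool from outside, world axes, zero at the start; "moment": the same for the moment, N m; "grip_width": finger opening in mm; "finger_force": force on a finger pad.
Only numpy, scipy, OpenCV 4.12 (cv2) and the standard library are available. Lean on these libraries where they do the work, as an engineer would, in place of code of your own. Each camera call takes 0.05 s, during which the arm holds its last target. There are 200 camera calls.

## Working session

There is one attempt and no reset: what is moved stays moved. The work goes in short steps, Python scripts to look and compute and a tool call to move; the robot and the scene stay as the last step left them, time stands still between calls to the robot, and variables do not carry over. Pictures are saved under pics/ and viewed, at most 11 in all, crops included, and the job is handed in when it is done.

Besides the shell and the picture viewer there is one more tool, called after "Emit:" by a JSON object that holds its "name" and its "arguments", one argument or row to a line. servo_tool: Moves the arm, as the interface text tells. Its arguments: {"type":"object","properties":{"deltas":{"type":"array"},"fingers":{"type":"number"}},"required":["deltas"]}

```bash
mkdir -p pics; ls; python3 - <<'E'
from plant import bot
import cv2,numpy as np
np.set_printoptions(precision=3,suppress=True)
for n in("scene","top"):
    im=bot.capture(n); cv2.imwrite(f"pics/{n}0.png",cv2.cvtColor(im,cv2.COLOR_RGB2BGR)); print(bot.camera_model(n))
print(bot.get_obs())
E
```

```text
pics
{'mtx': array([[501.073,   0.   , 317.747],
       [  0.   , 501.073, 236.395],
       [  0.   ,   0.   ,   1.   ]]), 'dist': array([-0.141,  0.   ,  0.   ,  0.   ,  0.   ]), 'xyz': array([-41.133, 795.272, 618.925]), 'rotation': array([-1.997, -0.014, -2.56 ])}
{'mtx': array([[538.062,   0.   , 328.445],
       [  0.   , 538.062, 241.786],
       [  0.   ,   0.   ,   1.   ]]), 'dist': array([-0.065,  0.   ,  0.   ,  0.   ,  0.   ]), 'xyz': array([ 249.046,  -67.575, 1436.312]), 'rotation': array([-2.922, -0.004, -1.544])}
{'time': 0.1, 'joint_positions': array([-1.372,  0.343,  1.525, -0.   ,  1.275, -0.146]), 'dq': array([-0.   ,  0.   , -0.003,  0.001,  0.001, -0.001]), 'tau': array([  0.002, -43.2  , -24.47 ,   0.072,   0.053,  -0.   ]), 'tool_pos': array([ 177.386, -493.72 ,  226.118]), 'tcp_rot': array([-3.14 , -0.   ,  0.345]), 'contact_force': array([-0.733, -0.024,  0.534]), 'moment': array([-0.002,  0.038, -0.05 ]), 'finger_force': 0.0, 'grip_width': 91.58327477202388}
```

View pics/scene0.png

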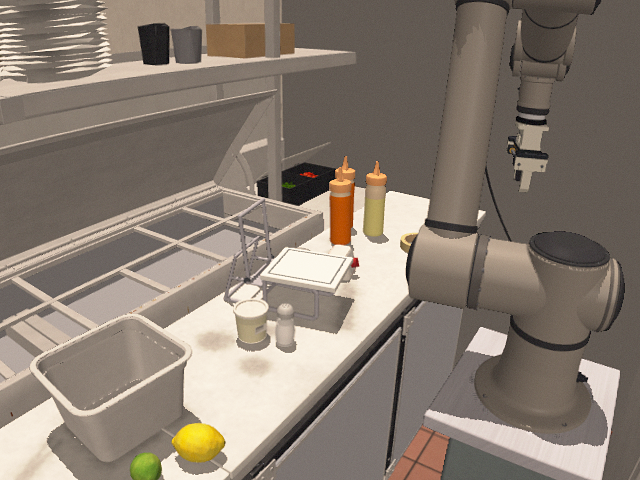

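View pics/top0.png

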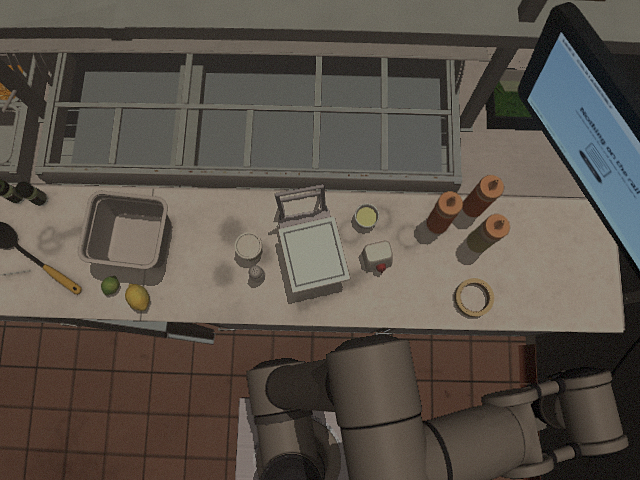

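The top view shows the board at about (312,253), the back's top bar at about (300,190), the tub at (248,250), the shaker at (256,273), the ramekin at (365,217) and the timer at (378,255). The scene view shows the board at about (308,268) and the back at (252,240).

```bash
cat >h.py <<'E'
import numpy as np,cv2
from scipy.spatial.transform import Rotation as Ro
from plant import bot
np.set_printoptions(precision=2,suppress=True)
def cam(n):
    c=bot.camera_model(n); return c['mtx'],c['dist'],c['xyz'],Ro.from_euler('xyz',c['rotation']).as_matrix()
def ray(n,uv):
    K,d,p,R=cam(n); q=cv2.undistortPoints(np.float64(uv).reshape(-1,1,2),K,d)[:,0]
    r=np.c_[q,np.ones(len(q))]@R.T; return p,r/np.linalg.norm(r,axis=1)[:,None]
def plane(n,uv,z):
    p,r=ray(n,uv); return p+r*((z-p[2])/r[:,2])[:,None]
def tri(a,b):
    (p,r),(q,s)=ray('top',a),ray('scene',b); o=[]
    for u,v in zip(r,s):
        A=np.c_[u,-v]; t=np.linalg.lstsq(A,q-p,rcond=None)[0]; x,y=p+u*t[0],q+v*t[1]; o.append([*((x+y)/2),np.linalg.norm(x-y)])
    return np.array(o)
def proj(n,X):
    K,d,p,R=cam(n); return cv2.projectPoints(np.float64(X).reshape(-1,1,3),cv2.Rodrigues(R.T)[0],-R.T@p,K,d)[0][:,0]
E
python3 - <<'E'
from h import *
t=cv2.imread('pics/top0.png'); s=cv2.imread('pics/scene0.png')
a=cv2.resize(t[170:310,225:415],None,fx=4,fy=4,interpolation=cv2.INTER_CUBIC); cv2.imwrite('pics/tc.png',a)
b=cv2.resize(s[185:355,210:390],None,fx=3.5,fy=3.5,interpolation=cv2.INTER_CUBIC); cv2.imwrite('pics/sc.png',b)
# board corners: bright low-sat mask
for n,im,seed in(('top',t,(312,253)),('scene',s,(308,268))):
    g=cv2.cvtColor(im,cv2.COLOR_BGR2GRAY); print(n,g[seed[1],seed[0]])
    for th in(150,165,180,195):
        m=(g>th).astype(np.uint8); k,l=cv2.connectedComponents(m); c=l==l[seed[1],seed[0]]
        cs,_=cv2.findContours(c.astype(np.uint8),0,2); c=max(cs,key=cv2.contourArea); h=cv2.convexHull(c); 
        print(th,cv2.contourArea(c),cv2.approxPolyDP(h,.05*cv2.arcLength(h,True),True)[:,0].tolist())
E
```

```text
top 145
150 306081.0 [[639, 0], [639, 479], [0, 479], [0, 0]]
165 306081.0 [[639, 0], [639, 479], [0, 479], [0, 0]]
180 306081.0 [[639, 0], [639, 479], [0, 479], [0, 0]]
195 306081.0 [[639, 0], [639, 479], [0, 479], [0, 0]]
scene 248
150 72310.5 [[476, 233], [231, 478], [0, 390], [0, 261], [213, 180]]
165 64210.0 [[476, 233], [223, 479], [0, 390], [0, 261], [210, 181]]
180 46539.0 [[429, 199], [223, 479], [0, 389], [11, 267]]
195 3607.5 [[330, 191], [352, 258], [335, 287], [253, 283], [265, 198]]
```

View pics/tc.png

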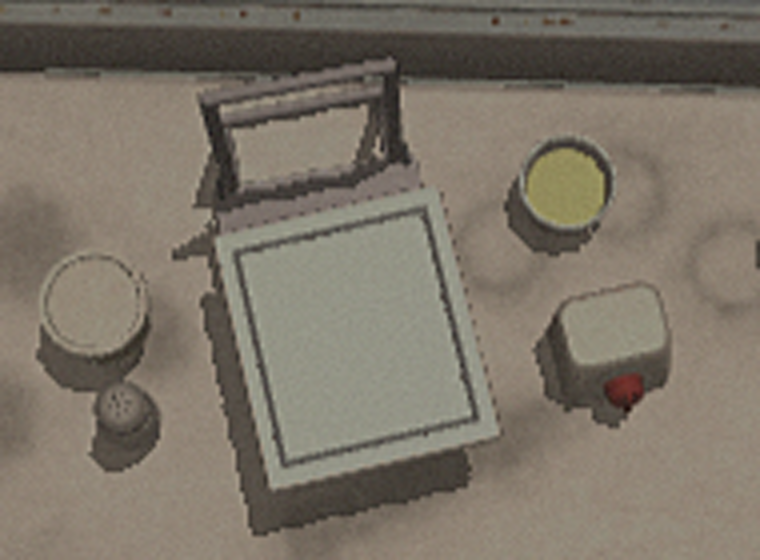

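View pics/sc.png

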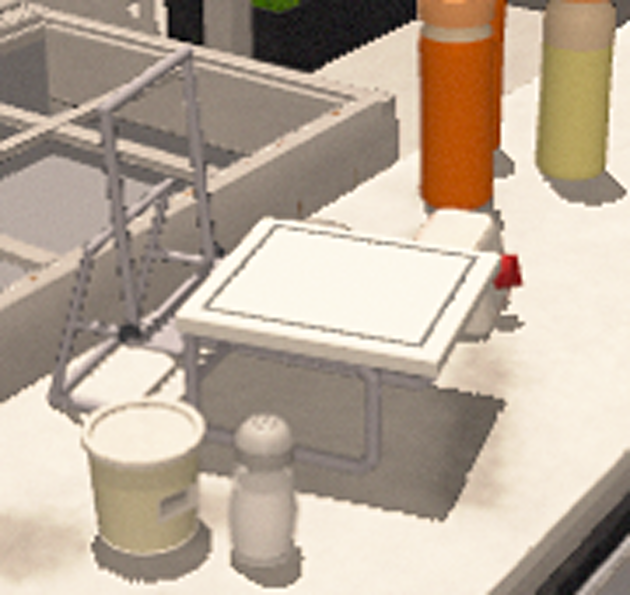

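The crops show these board top corners. In the top crop: far-left (215,237), far-right (440,187), near-right (498,435), near-left (270,488). In the scene crop: (180,320), (270,220), (500,250), (435,362). The back's top bar runs (203,98)–(395,64) in the top crop and (105,105)–(190,50) in the scene crop.

```bash
python3 - <<'E'
from h import *
f=lambda a,s,o:(np.array(a)+.5)/s-.5+o
T=f([(215,237),(440,187),(498,435),(270,488),(203,98),(395,64)],4,[225,170])
S=f([(180,320),(270,220),(500,250),(435,362),(105,105),(190,50)],3.5,[210,185])
P=tri(T,S);print(P)
B=plane('top',T[:4],99)[:,:2];print(B)
print('sides',[np.linalg.norm(B[i]-B[(i+1)%4]) for i in range(4)])
for i,j in((3,0),(2,1),(1,0),(2,3)): d=B[j]-B[i];print(np.degrees(np.arctan2(d[1],d[0])))
c=B.mean(0);print('c',c)
# back bar direction
d=P[4,:2]-P[5,:2];print('bar',np.linalg.norm(d),np.degrees(np.arctan2(d[1],d[0]))-90,P[4:6,:3].mean(0))
# others: tub top, shaker, ramekin, timer
print(plane('top',f([(95,305)],4,[225,170]),70),plane('top',f([(123,405)],4,[225,170]),90),plane('top',f([(567,185)],4,[225,170]),42),plane('top',f([(615,325),(625,390)],4,[225,170]),65))
# ledge corners visible: rear left/right
print('ledge',plane('top',f([(218,215),(425,180),(225,193),(408,163)],4,[225,170]),70))
E
```

```text
[[ 578.75   64.16   90.55    2.6 ]
 [ 615.74  -79.79   92.32    2.38]
 [ 454.82 -119.56   98.78    0.33]
 [ 417.94   22.34   93.87    0.61]
 [ 631.67   62.88  221.19    0.94]
 [ 657.04  -49.85  217.35    1.24]]
[[ 577.82   64.03]
 [ 614.99  -79.15]
 [ 454.94 -119.49]
 [ 417.58   22.13]]
sides [np.float64(147.92333456636953), np.float64(165.05724064909674), np.float64(146.46218939292643), np.float64(165.63344268588932)]
14.654146846421291
14.14689697094237
104.55249461427432
104.77942044304791
c [516.33 -28.12]
bar 115.55366569037992 12.681313253879836 [644.35   6.51 219.27]
[[537.31 142.77  70.  ]] [[468.84 118.09  90.  ]] [[ 634.4  -164.86   42.  ]] [[ 534.53 -195.62   65.  ]
 [ 491.78 -202.4    65.  ]]
ledge [[599.85  65.63  70.  ]
 [627.42 -69.41  70.  ]
 [614.89  61.73  70.  ]
 [638.71 -57.91  70.  ]]
```

Emit:
{"name": "servo_tool", "arguments": {
  "deltas": [
    [[0.029, -0.03, -0.01], [0, 0, 0]],
    [[0.029, -0.03, -0.01], [0, 0, 0]],
    [[0.029, -0.03, -0.01], [0, 0, 0]],
    [[0.029, -0.03, -0.01], [0, 0, 0]],
    [[0.029, -0.03, -0.01], [0, 0, 0]],
    [[0.029, -0.03, -0.01], [0, 0, 0]],
    [[0.029, -0.03, -0.01], [0, 0, 0]],
    [[0.029, -0.03, -0.01], [0, 0, 0]],
    [[0.029, -0.03, -0.01], [0, 0, 0]],
    [[0.029, -0.03, -0.01], [0, 0, 0]],
    [[0, 0, 0], [0, 0, -10.5]],
    [[0, 0, 0], [0, 0, -10.5]],
    [[0, 0, 0], [0, 0, -10.5]],
    [[0, 0, 0], [0, 0, -10.5]],
    [[0, 0, 0], [0, 0, -10.5]],
    [[0, 0, 0], [0, 0, -10.5]],
    [[0, 0, 0], [0, 0, -10.5]],
    [[0, 0, 0], [0, 0, -10.5]]
  ],
  "fingers": 0.45
}}

```text
time: 2.35
tool_pos: [348.8, -113.6, 326.4]
tcp_rot: [-3.141, -0.0, 1.817]
contact_force: [0.9, -0.2, 0.6]
grip_width: 41.6
finger_force: 0.0
```

```bash
python3 - <<'E'
from h import *
o=bot.get_obs();print(o['time'],o['joint_positions'],o['tool_pos'],o['tcp_rot'])
E
```

```text
2.35 [-0.52 -0.03  1.7  -0.    1.47 -0.77] [ 348.79 -113.63  326.42] [-3.14 -0.    1.82]
```

Emit:
{"name": "servo_tool", "arguments": {
  "deltas": [
    [[0.017, 0.025, 0.02], [0, 0, 0]],
    [[0.017, 0.025, 0.02], [0, 0, 0]],
    [[0, 0, 0], [-8, 0, 0]],
    [[0, 0, 0], [-8, 0, 0]],
    [[0, 0, 0], [-8, 0, 0]],
    [[0, 0, 0], [-8, 0, 0]],
    [[0, 0, 0], [-8, 0, 0]]
  ]
}}

```text
time: 3.22
tool_pos: [389.4, -68.6, 287.0]
tcp_rot: [2.439, 0.002, 1.811]
contact_force: [-0.2, 0.4, -0.5]
grip_width: 41.8
finger_force: 0.0
```

```bash
python3 - <<'E'
from h import *
o=bot.get_obs();print(o['time'],o['joint_positions'],o['tool_pos'],o['tcp_rot'])
R=Ro.from_euler('xyz',o['tcp_rot']).as_matrix();print(R)
# fit kinematics: h,s,L1,L2,e(elbow off),lat,L
D=[([-1.372,.342,1.524,0,1.275,-.146],[177.477,-494.112,226.741],None),
(None,None,None)]
E
```

```text
3.225 [-0.9  -0.25  2.2   0.77  1.01 -1.51] [389.42 -68.64 286.95] [2.44 0.   1.81]
[[-0.24  0.74  0.63]
 [ 0.97  0.18  0.15]
 [-0.    0.65 -0.76]]
```

```bash
cat >>h.py <<'E'
from scipy.optimize import least_squares
def fk(q,p):
    h,s,L1,e,L2,lat,L=p
    A=Ro.from_euler('z',q[0]); B=A*Ro.from_euler('y',q[1]); C=B*Ro.from_euler('y',q[2]); W=C*Ro.from_euler('z',q[3])*Ro.from_euler('y',q[4])
    x=np.array([0,0,h])+A.apply([s,lat,0])+B.apply([0,0,L1])+C.apply([e,0,L2])+W.apply([0,0,L])
    return x,W*Ro.from_euler('z',q[5])*Ro.from_euler('z',C0)
C0=-np.pi/2
E
python3 - <<'E'
from h import *
o=bot.get_obs()
Q=[[-1.372,.342,1.524,0,1.275,-.146],o['joint_positions']];X=[[177.477,-494.112,226.741],o['tool_pos']]
Q.append([-.52,-.03,1.7,0,1.47,-.77]);X.append([348.8,-113.6,326.4])
import h
for c in(np.pi/2,-np.pi/2):
    h.C0=c
    for q in Q:print(fk(q,np.zeros(7))[1].as_euler('xyz'))
r=least_squares(lambda p:np.concatenate([fk(q,p)[0]-x for q,x in zip(Q,X)]+[1e-3*(p-[250,0,450,0,400,-76,250])]),[250,0,450,0,400,76,250.])
print(r.x,r.fun[:9])
E
```

```text
[3.14 0.   0.34]
[2.44 0.   1.81]
[3.14 0.   1.82]
[-3.14 -0.   -2.8 ]
[-2.44 -0.   -1.33]
[-3.14 -0.   -1.32]
[227.96   1.24 505.9   50.51 379.44  75.6  319.33] [-0.79 -0.15 -0.22 -0.05 -0.06  0.15  0.43  0.76  0.07]
```

```bash
cat >>h.py <<'E'
C0=np.pi/2
P=np.array([227.96,1.24,505.9,50.51,379.44,75.6,319.33])
lo=np.array([-2.53,-.77,.04,-1,.28,-3.11]);hi=np.array([2.53,2.02,2.7,4.14,2.66,3.11])
def ik(x,R,q0):
    f=lambda q:np.r_[(fk(q,P)[0]-x)/100,(R.inv()*fk(q,P)[1]).as_rotvec()]
    r=least_squares(f,np.clip(q0,lo+1e-3,hi-1e-3),bounds=(lo,hi)); return r.x,np.abs(r.fun).max()
def tool(yaw,e):  # e deg below horizontal, pointing along yaw; tool x = left
    a=np.radians(yaw);z=np.array([np.cos(a)*np.cos(np.radians(e)),np.sin(a)*np.cos(np.radians(e)),-np.sin(np.radians(e))])
    x=np.array([-np.sin(a),np.cos(a),0]);return Ro.from_matrix(np.c_[x,np.cross(z,x),z])
O=np.array([621.5,1.2,0]);YR=12.2
def rk(x,y,z,yaw=YR): return O+Ro.from_euler('z',yaw,degrees=True).apply([x,y,z])
E
python3 - <<'E'
from h import *
q0=bot.get_obs()['joint_positions'];q=q0
N=np.array([435,-49,92])
for e in(45,40,35,30,25,20,15):
    R=tool(14.5,e);q,r=ik(N+R.apply([0,0,15]),R,q);print(e,q,round(r,3))
q=q0
for phi,F in((45,(-20,80)),(60,(-16,73)),(75,(-14,71)),(85,(-13,71)),(95,(-14,71)),(105,(-14,72)),(115,(-14,72))):
    a=np.radians(phi);c=155;X=F[0]-c*np.cos(a)+7*np.sin(a);Z=F[1]+c*np.sin(a)+7*np.cos(a)
    R=tool(YR,phi);q,r=ik(rk(X,-5,Z),R,q);print(phi,rk(X,-5,Z),q,round(r,3))
E
```

```text
45 [-0.73  0.42  2.51  1.95  0.69 -2.87] 0.0
40 [-0.8   0.51  2.57  2.04  0.84 -3.06] 0.0
35 [-0.86  0.57  2.58  2.    0.93 -3.11] 0.032
30 [-0.91  0.61  2.57  1.94  0.99 -3.11] 0.076
25 [-0.95  0.65  2.56  1.87  1.04 -3.11] 0.118
20 [-0.99  0.7   2.55  1.8   1.09 -3.11] 0.158
15 [-1.03  0.75  2.53  1.73  1.15 -3.11] 0.193
45 [500.72 -30.03 194.55] [-0.53  0.11  2.27  1.35  0.51 -1.9 ] 0.0
60 [537.09 -22.16 210.73] [-0.34  0.16  1.96  0.47  0.62 -0.89] 0.0
75 [576.27 -13.69 222.53] [-0.22  0.3   1.62  0.13  0.98 -0.49] 0.0
85 [603.46  -7.82 226.02] [-0.16  0.44  1.38  0.03  1.24 -0.38] 0.0
95 [628.89  -2.32 224.8 ] [-0.11  0.59  1.12 -0.03  1.51 -0.32] 0.0
105 [654.69   3.26 219.91] [-0.07  0.77  0.83 -0.08  1.79 -0.29] 0.0
115 [679.1    8.54 209.52] [-0.05  0.99  0.46 -0.13  2.11 -0.3 ] 0.0
```

```bash
cat >>h.py <<'E'
FL=Ro.from_euler('z',np.pi)
E
python3 - <<'E'
from h import *
q0=bot.get_obs()['joint_positions']+[0,0,0,0,0,np.pi];q=q0
N=np.array([435,-49,92])
for e in(45,35,30,25,20,15,10):
    R=tool(14.5,e)*FL;q,r=ik(N+R.apply([0,0,15]),R,q);print(e,q,round(r,3))
    p=q
print('elbow',)
q=q0
for e in(50,40,30,20): # standoff 80mm back, 100 up
    R=tool(14.5,e)*FL;q,r=ik(N+R.apply([0,0,-60])+[0,0,60],R,q);print(e,q,round(r,3))
E
```

```text
45 [-0.73  0.42  2.51  1.95  0.69  0.27] 0.0
35 [-0.87  0.62  2.61  2.08  1.   -0.1 ] 0.0
30 [-0.93  0.75  2.65  2.08  1.16 -0.26] 0.0
25 [-0.99  0.9   2.68  2.05  1.31 -0.43] 0.0
20 [-1.04  1.05  2.69  1.99  1.43 -0.58] 0.0
15 [-1.08  1.18  2.69  1.92  1.53 -0.71] 0.0
10 [-1.12  1.3   2.67  1.84  1.6  -0.8 ] 0.0
elbow
50 [-0.84 -0.07  2.37  0.99  0.76  1.33] 0.0
40 [-1.07  0.    2.52  1.28  0.88  0.82] 0.0
30 [-1.29  0.22  2.67  1.46  1.06  0.29] 0.0
20 [-1.42  0.53  2.7   1.43  1.18 -0.07] 0.068
```

Emit:
{"name": "servo_tool", "arguments": {
  "deltas": [
    [[0, 0, 0], [0, 0, 10]],
    [[0, 0, 0], [0, 0, 10]],
    [[0, 0, 0], [0, 0, 10]],
    [[0, 0, 0], [0, 0, 10]],
    [[0, 0, 0], [0, 0, 10]],
    [[0, 0, 0], [0, 0, 10]],
    [[0, 0, 0], [0, 0, 10]],
    [[0, 0, 0], [0, 0, 10]],
    [[0, 0, 0], [0, 0, 10]],
    [[0, 0, 0], [0, 0, 10]],
    [[0, 0, 0], [0, 0, 10]],
    [[0, 0, 0], [0, 0, 10]],
    [[0, 0, 0], [0, 0, 10]],
    [[0, 0, 0], [0, 0, 10]],
    [[0, 0, 0], [0, 0, 10]],
    [[0, 0, 0], [0, 0, 10]],
    [[0, 0, 0], [0, 0, 10]],
    [[0, 0, 0], [0, 0, 10]]
  ],
  "fingers": 0.4
}}

```text
time: 5.48
tool_pos: [389.3, -68.6, 286.5]
tcp_rot: [-2.444, 0.004, -1.335]
contact_force: [0.1, 0.3, -0.2]
grip_width: 37.2
finger_force: 0.0
```

```bash
cat >>h.py <<'E'
def delta(x,R,show=True,k=0):
    """shift (m) in present tool axes, turn deg rotvec in present tool axes"""
    o=bot.get_obs();R0=Ro.from_euler('xyz',o['tcp_rot']);d=R0.inv().apply(np.asarray(x)-o['tool_pos'])
    print('shift mm, tool axes now',d,'turn',np.degrees((R0.inv()*R).as_rotvec()),'shift in target axes',R.inv().apply(np.asarray(x)-o['tool_pos']))
E
python3 - <<'E'
from h import *
o=bot.get_obs();q=o['joint_positions'];print(o['time'],q,o['tool_pos'],fk(q,P)[0],o['contact_force'])
N=np.array([435,-49,92])
for e in(30,):
  for b,u in((45,120),(45,60),(35,0),(-22,0)):
    R=tool(14.5,e)*FL;x=N+R.apply([0,0,-b])+[0,0,u];q,r=ik(x,R,q);print(e,x,q,round(r,3));delta(x,R)
E
```

```text
5.475 [-0.9  -0.25  2.2   0.76  1.01  1.65] [389.3  -68.62 286.47] [389.25 -68.68 286.62] [ 0.14  0.34 -0.17]
30 [397.27 -58.76 234.5 ] [-1.21 -0.02  2.55  1.33  1.09  0.7 ] 0.0
shift mm, tool axes now [-7.52 25.71 46.31] turn [20.02 -0.61 -0.81] shift in target axes [-7.55 39.91 34.81]
30 [397.27 -58.76 174.5 ] [-1.21  0.27  2.66  1.56  1.04  0.24] 0.0
shift mm, tool axes now [-7.28 64.26 92.29] turn [20.02 -0.61 -0.81] shift in target axes [-7.55 91.88 64.81]
30 [405.65 -56.59 109.5 ] [-1.15  0.64  2.7   1.82  1.07 -0.21] 0.021
shift mm, tool axes now [ -7.17  99.38 147.66] turn [20.02 -0.61 -0.81] shift in target axes [ -7.55 143.84 104.81]
30 [453.45 -44.23  81.  ] [-0.9   0.76  2.64  2.1   1.17 -0.26] 0.0
shift mm, tool axes now [ -7.91  79.88 201.21] turn [20.02 -0.61 -0.81] shift in target axes [ -7.55 143.84 161.81]
```

```bash
python3 - <<'E'
from h import *
q=bot.get_obs()['joint_positions']
N=np.array([434.5,-49.2,92]);bx=Ro.from_euler('z',14.5,degrees=True)
R=tool(14.5,33)*FL;T=N+bx.apply([26,0,-4]);t=R.apply([0,0,1])
for x in(T-45*t+[0,0,90],T-45*t+[0,0,40],T-45*t,T-22*t,T,T+bx.apply([21,0,80])):
    q,r=ik(x,R,q);print(x,q,round(r,3));delta(x,R)
E
```

```text
[423.13 -52.14 202.51] [-1.01  0.09  2.54  1.51  0.93  0.62] 0.0
shift mm, tool axes now [-7.78 25.81 87.98] turn [17.02 -0.59 -0.83] shift in target axes [-7.48 50.33 76.67]
[423.13 -52.14 152.51] [-1.01  0.32  2.62  1.74  0.95  0.24] 0.0
shift mm, tool axes now [ -7.59  57.93 126.29] turn [17.02 -0.59 -0.83] shift in target axes [ -7.48  92.26 103.9 ]
[423.13 -52.14 112.51] [-1.01  0.54  2.66  1.91  1.01 -0.07] 0.0
shift mm, tool axes now [ -7.43  83.63 156.94] turn [17.02 -0.59 -0.83] shift in target axes [ -7.48 125.81 125.68]
[441.81 -47.31  99.98] [-0.92  0.59  2.63  2.02  1.03 -0.09] 0.0
shift mm, tool axes now [ -7.71  76.9  178.93] turn [17.02 -0.59 -0.83] shift in target axes [ -7.48 125.81 148.68]
[459.67 -42.69  88.  ] [-0.84  0.64  2.6   2.1   1.04 -0.1 ] 0.0
shift mm, tool axes now [ -7.98  70.46 199.97] turn [17.02 -0.59 -0.83] shift in target axes [ -7.48 125.81 170.68]
[480.   -37.43 168.  ] [-0.76  0.28  2.49  1.87  0.84  0.43] 0.0
shift mm, tool axes now [ -8.66   2.98 152.16] turn [17.02 -0.59 -0.83] shift in target axes [ -7.48  47.28 144.72]
```

Emit:
{"name": "servo_tool", "arguments": {
  "deltas": [
    [[0, 0, 0], [8.5, -0.3, -0.4]],
    [[0, 0, 0], [8.5, -0.3, -0.4]],
    [[-0.001, 0.0125, 0.0125], [0, 0, 0]],
    [[-0.001, 0.0125, 0.0125], [0, 0, 0]],
    [[-0.001, 0.0125, 0.0125], [0, 0, 0]],
    [[-0.001, 0.0125, 0.0125], [0, 0, 0]],
    [[-0.001, 0.0125, 0.0125], [0, 0, 0]],
    [[-0.001, 0.0125, 0.0125], [0, 0, 0]],
    [[-0.001, 0.0125, 0.0125], [0, 0, 0]],
    [[-0.0005, 0.0125, 0.0125], [0, 0, 0]],
    [[0, 0.0125, 0.0125], [0, 0, 0]],
    [[0, 0.0125, 0.0125], [0, 0, 0]],
    [[0, 0, 0], [0, 0, 0]]
  ]
}}

```text
time: 7.1
tool_pos: [420.4, -52.0, 111.7]
tcp_rot: [-2.162, 0.003, -1.312]
contact_force: [-1.0, 1.0, -0.2]
grip_width: 36.9
finger_force: 0.0
```

```bash
python3 - <<'E'
from h import *
o=bot.get_obs();q=o['joint_positions'];print(o['time'],q,o['tool_pos'],fk(q,P)[0],o['contact_force'])
N=np.array([434.5,-49.2,92]);bx=Ro.from_euler('z',14.5,degrees=True)
R=tool(14.5,33)*FL;delta(N+bx.apply([26,0,-4]),R)
s=bot.capture('scene');s=cv2.cvtColor(s,cv2.COLOR_RGB2BGR);cv2.imwrite('pics/s1.png',cv2.resize(s[180:360,200:440],None,fx=3.3,fy=3.3,interpolation=cv2.INTER_CUBIC))
print((proj('scene',[N+[0,0,7],N+[0,0,-7],o['tool_pos']])-[200,180])*3.3)
E
```

```text
7.1 [-1.01  0.5   2.66  1.88  0.98 -0.01] [420.39 -51.98 111.66] [419.18 -49.67 115.98] [-0.95  1.01 -0.23]
shift mm, tool axes now [ 1.14 -2.83 46.68] turn [0.86 0.36 0.03] shift in target axes [ 0.84 -2.14 46.73]
[[477.04 297.68]
 [476.25 316.18]
 [498.39 284.86]]
```

View pics/s1.png

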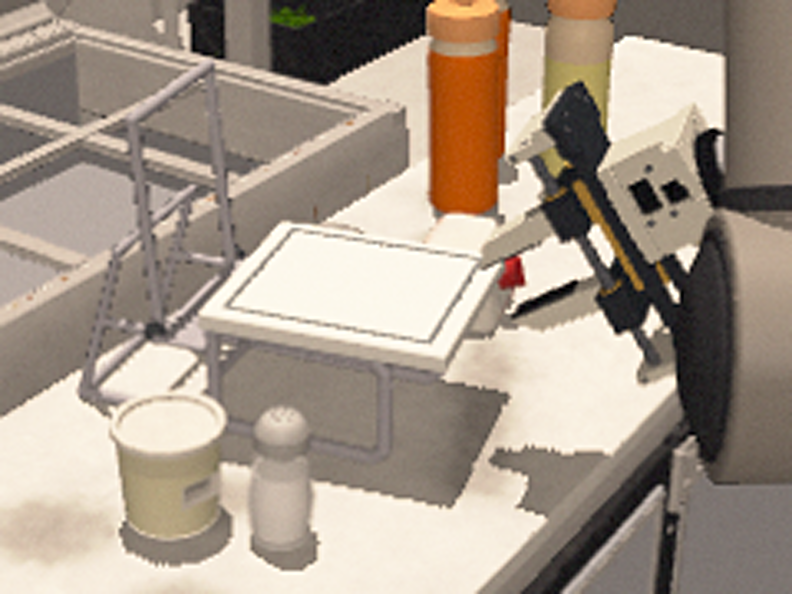

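The fingers straddle the near edge, with the upper tip at about (490,260) over the board and the lower tip at (510,312) in front of it. Next I slide in.

Emit:
{"name": "servo_tool", "arguments": {
  "deltas": [
    [[0, 0, 0.008], [0, 0, 0]],
    [[0, 0, 0.008], [0, 0, 0]],
    [[0, -0.001, 0.008], [0, 0, 0]],
    [[0, -0.001, 0.008], [0, 0, 0]],
    [[0.001, 0, 0.008], [0, 0, 0]],
    [[0, 0, 0.006], [0, 0, 0]],
    [[0, 0, 0], [0, 0, 0]]
  ]
}}

```text
time: 8.02
tool_pos: [459.0, -42.9, 88.5]
tcp_rot: [-2.161, -0.0, -1.312]
contact_force: [0.5, -0.9, -0.6]
grip_width: 36.4
finger_force: 0.0
```

```bash
python3 - <<'E'
from h import *
o=bot.get_obs();q=o['joint_positions'];print(o['time'],q,o['tool_pos'],o['contact_force'])
R=Ro.from_euler('xyz',o['tcp_rot']);print(R.as_matrix())
print('fwd',R.inv().apply(Ro.from_euler('z',14.5,degrees=True).apply([1,0,0])),'up',R.inv().apply([0,0,1]))
E
```

```text
8.025 [-0.83  0.59  2.6   2.08  1.   -0.05] [459.02 -42.95  88.5 ] [ 0.51 -0.92 -0.61]
[[ 0.26 -0.54  0.8 ]
 [-0.97 -0.14  0.21]
 [ 0.   -0.83 -0.56]]
fwd [ 0.01 -0.56  0.83] up [ 0.   -0.83 -0.56]
```

Emit:
{"name": "servo_tool", "arguments": {
  "deltas": [
    [[0, -0.004, -0.0026], [0, 0, 0]],
    [[0, -0.004, -0.0026], [0, 0, 0]],
    [[0, -0.004, -0.0025], [0, 0, 0]],
    [[0, -0.004, -0.0024], [0, 0, 0]],
    [[0, -0.004, -0.0022], [0, 0, 0]],
    [[0, -0.004, -0.002], [0, 0, 0]],
    [[0, -0.004, -0.0017], [0, 0, 0]],
    [[0, -0.004, -0.0014], [0, 0, 0]]
  ]
}}

```text
time: 9.02
tool_pos: [462.1, -42.4, 125.3]
tcp_rot: [-2.16, -0.001, -1.312]
contact_force: [0.2, -0.1, -1.8]
grip_width: 36.8
finger_force: 0.6
```

```bash
python3 - <<'E'
from h import *
o=bot.get_obs();q=o['joint_positions'];print(o['time'],q,o['tool_pos'],o['contact_force'],o['moment'])
s=bot.capture('scene');s=cv2.cvtColor(s,cv2.COLOR_RGB2BGR);cv2.imwrite('pics/s2.png',cv2.resize(s[180:360,200:440],None,fx=3.3,fy=3.3,interpolation=cv2.INTER_CUBIC))
E
```

```text
9.025 [-0.82  0.42  2.56  1.96  0.91  0.17] [462.09 -42.39 125.29] [ 0.2  -0.07 -1.78] [-0.05  0.66 -0.04]
```

View pics/s2.png

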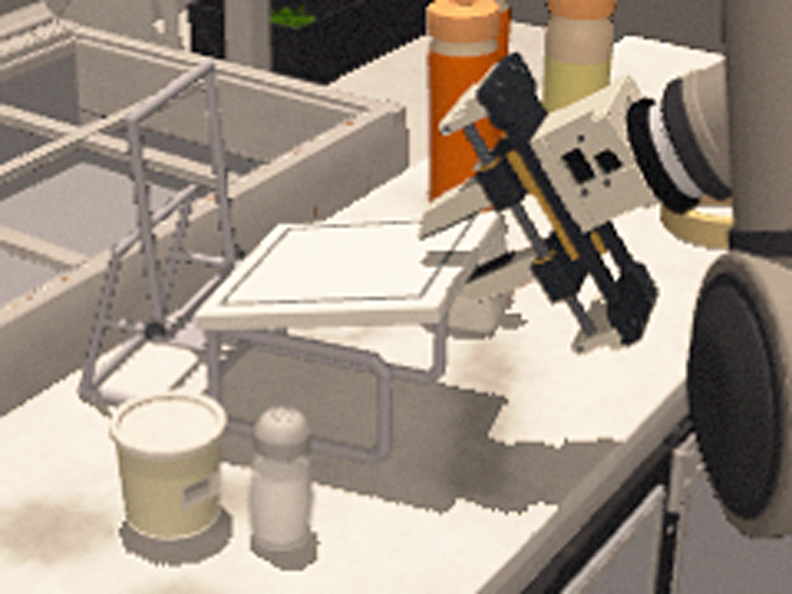

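The board's near edge is lifted about 12° on the lower finger, and the far edge is still at about (205,320). I continue up to 33°.

Emit:
{"name": "servo_tool", "arguments": {
  "deltas": [
    [[0, -0.0046, -0.0018], [0, 0, 0]],
    [[0, -0.0046, -0.0016], [0, 0, 0]],
    [[0, -0.0047, -0.0015], [0, 0, 0]],
    [[0, -0.0047, -0.0014], [0, 0, 0]],
    [[0, -0.0048, -0.0012], [0, 0, 0]],
    [[0, -0.0048, -0.0011], [0, 0, 0]],
    [[0, -0.0048, -0.0009], [0, 0, 0]],
    [[0, -0.0048, -0.0008], [0, 0, 0]],
    [[0, -0.0049, -0.0006], [0, 0, 0]],
    [[0, -0.0049, -0.0005], [0, 0, 0]],
    [[0, -0.0049, -0.0003], [0, 0, 0]],
    [[0, -0.0049, -0.0002], [0, 0, 0]],
    [[0, 0, 0], [0, 0, 0]]
  ]
}}

```text
time: 10.7
tool_pos: [483.6, -36.7, 179.8]
tcp_rot: [-2.16, -0.002, -1.312]
contact_force: [0.4, -0.2, -1.7]
grip_width: 37.2
finger_force: 0.5
```

```bash
python3 - <<'E'
from h import *
o=bot.get_obs();q=o['joint_positions'];print(o['time'],q,o['tool_pos'],o['contact_force'],o['moment'])
s=bot.capture('scene');s=cv2.cvtColor(s,cv2.COLOR_RGB2BGR);cv2.imwrite('pics/s3.png',cv2.resize(s[180:360,200:440],None,fx=3.3,fy=3.3,interpolation=cv2.INTER_CUBIC))
E
```

```text
10.7 [-0.74  0.22  2.46  1.79  0.8   0.55] [483.57 -36.72 179.76] [ 0.36 -0.17 -1.65] [-0.06  0.63  0.03]
```

View pics/s3.png

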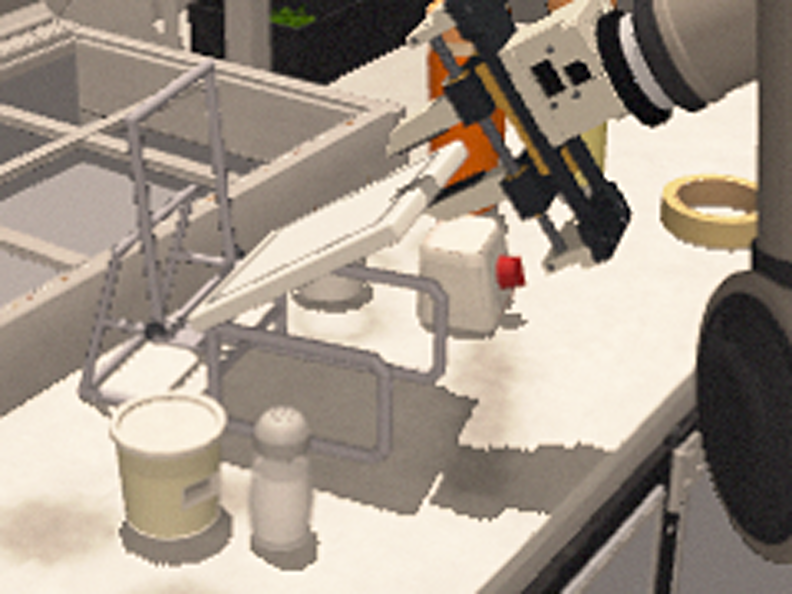

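The board is tilted about 33°, flush with the lower finger (near edge at about (440,175), far edge at (200,325)). I close in stages while compensating for the finger travel.

Emit:
{"name": "servo_tool", "arguments": {
  "deltas": [
    [[0, 0.0025, 0], [0, 0, 0]],
    [[0, 0.0025, 0], [0, 0, 0]]
  ],
  "fingers": 0.29
}}

```text
time: 11.0
tool_pos: [480.5, -37.5, 174.9]
tcp_rot: [-2.161, -0.0, -1.313]
contact_force: [0.4, -0.4, -1.8]
grip_width: 27.2
finger_force: 0.5
```

Emit:
{"name": "servo_tool", "arguments": {
  "deltas": [
    [[0, 0.0025, 0], [0, 0, 0]],
    [[0, 0.0025, 0], [0, 0, 0]]
  ],
  "fingers": 0.18
}}

```text
time: 11.25
tool_pos: [477.9, -38.3, 170.8]
tcp_rot: [-2.161, -0.001, -1.313]
contact_force: [-0.5, -0.7, -1.9]
grip_width: 16.9
finger_force: 0.5
```

Emit:
{"name": "servo_tool", "arguments": {
  "deltas": [
    [[0, 0.001, 0], [0, 0, 0]],
    [[0, 0.0005, 0], [0, 0, 0]],
    [[0, 0, 0], [0, 0, 0]]
  ],
  "fingers": 0.0
}}

```text
time: 11.62
tool_pos: [477.3, -38.5, 169.9]
tcp_rot: [-2.16, -0.001, -1.313]
contact_force: [2.7, 0.7, -2.0]
grip_width: 13.6
finger_force: 30.0
```

```bash
python3 - <<'E'
from h import *
o=bot.get_obs();q=o['joint_positions'];print(o['time'],q,o['tool_pos'],o['contact_force'],o['moment'],o['grip_width'],o['finger_force'],o['tcp_rot'])
R=Ro.from_euler('xyz',o['tcp_rot']);t=R.apply([0,0,1]);print(t)
I=Ro.from_euler('z',-YR,degrees=True)
print('rack frame TCP',I.apply(o['tool_pos']-O))
for L in(15,20,25):print(L,'far edge mid',I.apply(o['tool_pos']+t*(170-L)-O))
for n in('scene','top'):
    s=cv2.cvtColor(bot.capture(n),cv2.COLOR_RGB2BGR);cv2.imwrite(f'pics/{n}4.png',s)
E
```

```text
11.625 [-0.76  0.25  2.48  1.82  0.82  0.48] [477.28 -38.45 169.92] [ 2.74  0.66 -1.96] [ 0.15  0.44 -0.04] 13.638610604697094 29.956132471561432 [-2.16 -0.   -1.31]
[ 0.8   0.21 -0.56]
rack frame TCP [-149.34   -8.28  169.92]
15 far edge mid [-20.61  -2.5   83.79]
20 far edge mid [-24.76  -2.69  86.57]
25 far edge mid [-28.91  -2.87  89.35]
```

```bash
python3 - <<'E'
from h import *
t=cv2.imread('pics/top4.png')[175:300,255:375];s=cv2.imread('pics/scene4.png')[190:300,240:360]
t=cv2.convertScaleAbs(t,alpha=1.4)
f=lambda a:cv2.resize(a,None,fx=3.3,fy=3.3,interpolation=cv2.INTER_CUBIC)
t,s=f(t),f(s);H=max(len(t),len(s));o=np.zeros((H,792,3),np.uint8);o[:len(t),:396]=t;o[:len(s),396:]=s;cv2.imwrite('pics/c4.png',o)
E
```

```text
(no output)
```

View pics/c4.png

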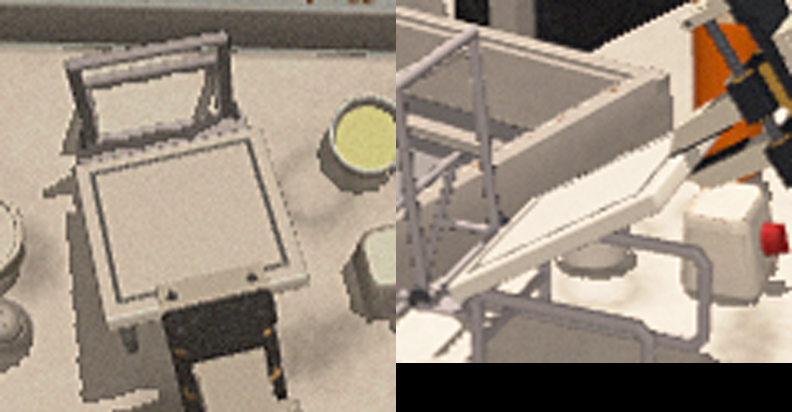

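In the top half the board's top corners are far-left (78,168), far-right (262,127), near-right (308,282), near-left (112,325). In the scene half the far-left corner is at about (450,287) and the near-left at about (663,195).

```bash
python3 - <<'E'
from h import *
f=lambda a,o:(np.array(a)+.5)/3.3-.5+o
T=f([(78,168),(112,325)],[255,175]);S=f([(54,287),(267,195)],[240,190])
p=tri(T,S);I=Ro.from_euler('z',-YR,degrees=True)
print(p,I.apply(p[:,:3]-O)); d=p[1,:3]-p[0,:3];print(np.linalg.norm(d),np.degrees(np.arcsin(d[2]/np.linalg.norm(d))))
# board yaw from far edge on plane z~96
q=plane('top',f([(78,168),(262,127)],[255,175]),p[0,2]);d=q[0]-q[1];print('yaw',np.degrees(np.arctan2(d[1],d[0]))-90,I.apply(q.mean(0)-O))
o=bot.get_obs();R=Ro.from_euler('xyz',o['tcp_rot']);
z=R.inv().apply(p[:,:3]-o['tool_pos']);print('corners in tool',z)
b=cv2.undistort  # noqa
u=f([(66,64),(226,36)],[255,175]);print('bar now at z219',I.apply(plane('top',u,219)-O))
E
```

```text
[[589.91  66.    86.07   0.19]
 [450.58  26.61 177.1    1.92]] [[ -17.18   70.01   86.07]
 [-161.69   60.96  177.1 ]]
171.0288425813033 32.158421811612136
yaw 14.604465596537068 [-14.16  -4.09  86.07]
corners in tool [[-72.25  -5.69 159.28]
 [-69.69  -0.91 -11.66]]
bar now at z219 [[ 24.67  60.06 219.  ]
 [ 24.27 -56.58 219.  ]]
```

```bash
cat >>h.py <<'E'
YR=12.0
D=159.
def pose(phi,M,y,yaw):
    a=np.radians(phi);R=tool(yaw,phi)*FL
    return rk(M[0],y,M[1],YR)-D*R.apply([0,0,1]),R
def rows(ps,lim=True):
    o=bot.get_obs();x0=o['tool_pos'];R0=Ro.from_euler('xyz',o['tcp_rot']);q=o['joint_positions'];off=x0-fk(q,P)[0];out=[]
    for x,R in ps:
        q2,r=ik(x-off,R,q);d=R0.inv().apply(x-x0);w=np.degrees((R0.inv()*R).as_rotvec())
        print(np.round(d/1000,4).tolist(),np.round(w,1).tolist(),'dq%',np.round(np.abs(q2-q)*8/np.array([2.57,2.57,3.14,3.14,3.14,3.14])*100).astype(int),round(r,3));x0,R0,q=x,R,q2
E
python3 - <<'E'
from h import *
o=bot.get_obs();I=Ro.from_euler('z',-YR,degrees=True);R=Ro.from_euler('xyz',o['tcp_rot']);print('M now',I.apply(o['tool_pos']+D*R.apply([0,0,1])-O),np.degrees(np.arctan2(*R.apply([0,0,1])[[1,0]])))
ph=[33.8,36,38,40,42,44,46,48,50,52,54,56,58,60,62,64,67,70,73,76,79,82,85]
Mx=np.interp(ph,[33.8,45,60,75,85],[-17.4,-14.1,-9.9,-8.2,-7.5]);Mz=np.interp(ph,[33.8,45,60,75,85],[82.5,79.2,76.2,74.2,72.6])
y=np.interp(ph,[33.8,85],[-2,-2]);yw=np.interp(ph,[33.8,75],[14.6,12])
rows([pose(p,m,b,c) for p,m,b,c in zip(ph,zip(Mx,Mz),y,yw)])
E
```

```text
M now [-17.29  -2.38  81.57] 14.769385139077595
[-0.0008, -0.0008, -0.0006] [-0.0, 0.1, 0.2] dq% [1 2 0 1 1 2] 0.0
[-0.0003, -0.0059, 0.001] [-2.2, 0.1, 0.1] dq% [13 13 10 16 18 32] 0.0
[-0.0003, -0.0054, 0.0009] [-2.0, 0.1, 0.1] dq% [12 10  9 18 15 31] 0.0
[-0.0002, -0.0054, 0.0009] [-2.0, 0.1, 0.1] dq% [11  8  9 22 13 33] 0.0
[-0.0002, -0.0055, 0.0009] [-2.0, 0.1, 0.1] dq% [11  6 10 25 11 35] 0.0
[-0.0002, -0.0055, 0.0009] [-2.0, 0.1, 0.1] dq% [11  4 10 29  9 38] 0.0
[-0.0002, -0.0056, 0.0009] [-2.0, 0.1, 0.1] dq% [10  3 10 31  6 40] 0.0
[-0.0002, -0.0057, 0.0008] [-2.0, 0.1, 0.1] dq% [10  1 10 33  3 41] 0.0
[-0.0002, -0.0057, 0.0008] [-2.0, 0.1, 0.1] dq% [10  0 10 34  1 40] 0.0
[-0.0002, -0.0057, 0.0008] [-2.0, 0.1, 0.1] dq% [ 9  1 11 33  2 38] 0.0
[-0.0002, -0.0057, 0.0008] [-2.0, 0.1, 0.1] dq% [ 9  2 11 30  4 36] 0.0
[-0.0002, -0.0058, 0.0007] [-2.0, 0.1, 0.1] dq% [ 8  3 11 27  6 32] 0.0
[-0.0002, -0.0058, 0.0007] [-2.0, 0.1, 0.1] dq% [ 8  3 11 24  8 28] 0.0
[-0.0002, -0.0058, 0.0007] [-2.0, 0.1, 0.1] dq% [ 7  4 11 21  9 25] 0.0
[-0.0002, -0.0056, 0.0004] [-2.0, 0.1, 0.1] dq% [ 7  4 11 18 10 22] 0.0
[-0.0002, -0.0056, 0.0004] [-2.0, 0.1, 0.1] dq% [ 6  5 11 15 11 19] 0.0
[-0.0002, -0.0085, 0.0007] [-3.0, 0.1, 0.2] dq% [ 9  9 17 19 18 23] 0.0
[-0.0002, -0.0085, 0.0007] [-3.0, 0.1, 0.2] dq% [ 8 10 17 15 19 19] 0.0
[-0.0002, -0.0085, 0.0007] [-3.0, 0.1, 0.2] dq% [ 7 11 18 12 19 15] 0.0
[-0.0001, -0.0085, 0.0007] [-3.0, 0.0, 0.1] dq% [ 7 11 18 10 20 12] 0.0
[-0.0, -0.0084, 0.0007] [-3.0, 0.0, 0.0] dq% [ 6 12 18  8 20  9] 0.0
[0.0, -0.0084, 0.0007] [-3.0, -0.0, 0.0] dq% [ 5 13 19  7 20  8] 0.0
[-0.0, -0.0085, 0.0007] [-3.0, -0.0, -0.0] dq% [ 5 14 19  6 20  6] 0.0
```

Emit:
{"name": "servo_tool", "arguments": {
  "deltas": [
    [[-0.001, -0.001, -0.0006], [0, 0.1, 0.1]],
    [[-0.0003, -0.0059, 0.001], [-2.2, 0.1, 0.1]],
    [[-0.0003, -0.0054, 0.0009], [-2, 0.1, 0.1]],
    [[-0.0002, -0.0054, 0.0009], [-2, 0.1, 0.1]],
    [[-0.0002, -0.0055, 0.0009], [-2, 0.1, 0.1]],
    [[-0.0002, -0.0055, 0.0009], [-2, 0.1, 0.1]],
    [[-0.0002, -0.0056, 0.0009], [-2, 0.1, 0.1]],
    [[-0.0002, -0.0057, 0.0008], [-2, 0.1, 0.1]],
    [[-0.0002, -0.0057, 0.0008], [-2, 0.1, 0.1]],
    [[-0.0002, -0.0057, 0.0008], [-2, 0.1, 0.1]],
    [[-0.0002, -0.0057, 0.0008], [-2, 0.1, 0.1]],
    [[-0.0002, -0.0058, 0.0007], [-2, 0.1, 0.1]],
    [[-0.0002, -0.0058, 0.0007], [-2, 0.1, 0.1]]
  ]
}}

```text
time: 13.35
tool_pos: [528.7, -21.3, 210.8]
tcp_rot: [-2.586, 0.0, -1.344]
contact_force: [-0.6, -0.5, -2.9]
grip_width: 13.5
finger_force: 29.9
```

```bash
python3 - <<'E'
from h import *
o=bot.get_obs();print(o['joint_positions'],o['contact_force'],o['moment'])
ph=[60,62,64,67,70,73,76,79,82,85]
Mx=np.interp(ph,[33.8,45,60,75,85],[-17.4,-14.1,-9.9,-8.2,-7.5]);Mz=np.interp(ph,[33.8,45,60,75,85],[82.5,79.2,76.2,74.2,72.6])
yw=np.interp(ph,[33.8,75],[14.6,12])
rows([pose(p,m,-2,c) for p,m,c in zip(ph,zip(Mx,Mz),yw)])
E
```

```text
[-0.37  0.13  2.01  0.55  0.6   2.15] [-0.63 -0.55 -2.9 ] [-0.06  0.68 -0.04]
[0.0007, -0.0068, 0.0006] [-1.8, 0.0, 0.1] dq% [ 7  4 11 20  9 23] 0.0
[-0.0002, -0.0056, 0.0004] [-2.0, 0.1, 0.1] dq% [ 7  4 11 18 10 22] 0.0
[-0.0002, -0.0056, 0.0004] [-2.0, 0.1, 0.1] dq% [ 6  5 11 16 11 19] 0.0
[-0.0002, -0.0085, 0.0007] [-3.0, 0.1, 0.2] dq% [ 9  8 17 19 18 24] 0.0
[-0.0002, -0.0085, 0.0007] [-3.0, 0.1, 0.2] dq% [ 8 10 17 15 19 19] 0.0
[-0.0002, -0.0085, 0.0007] [-3.0, 0.1, 0.2] dq% [ 7 11 18 12 19 16] 0.0
[-0.0001, -0.0085, 0.0007] [-3.0, 0.0, 0.1] dq% [ 7 11 18 10 20 12] 0.0
[-0.0, -0.0084, 0.0007] [-3.0, 0.0, 0.0] dq% [ 6 12 18  8 20 10] 0.0
[0.0, -0.0084, 0.0007] [-3.0, -0.0, 0.0] dq% [ 5 13 19  7 20  8] 0.0
[-0.0, -0.0085, 0.0007] [-3.0, -0.0, -0.0] dq% [ 5 13 19  6 20  7] 0.0
```

Emit:
{"name": "servo_tool", "arguments": {
  "deltas": [
    [[0.0007, -0.0068, 0.0006], [-1.8, 0, 0.1]],
    [[-0.0002, -0.0056, 0.0004], [-2, 0.1, 0.1]],
    [[-0.0002, -0.0056, 0.0004], [-2, 0.1, 0.1]],
    [[-0.0002, -0.0085, 0.0007], [-3, 0.1, 0.2]],
    [[-0.0002, -0.0085, 0.0007], [-3, 0.1, 0.2]],
    [[-0.0002, -0.0085, 0.0007], [-3, 0.1, 0.2]],
    [[-0.0001, -0.0085, 0.0007], [-3, 0, 0.1]],
    [[0, -0.0084, 0.0007], [-3, 0, 0]],
    [[0, -0.0084, 0.0007], [-3, 0, 0]],
    [[0, -0.0085, 0.0007], [-3, 0, 0]],
    [[0, 0, 0], [0, 0, 0]]
  ]
}}

```text
time: 14.72
tool_pos: [602.0, -5.2, 231.0]
tcp_rot: [-3.052, -0.001, -1.363]
contact_force: [-0.4, 0.7, -2.8]
grip_width: 13.7
finger_force: 29.9
```

```bash
python3 - <<'E'
from h import *
o=bot.get_obs();print(o['joint_positions'],o['contact_force'],o['moment'])
ims=[]
for n,c in(('top',(165,285,240,400)),('scene',(190,320,210,370))):
    s=cv2.cvtColor(bot.capture(n),cv2.COLOR_RGB2BGR);cv2.imwrite(f'pics/{n}5.png',s)
    s=s[c[0]:c[1],c[2]:c[3]];ims.append(cv2.resize(s,(400,int(400/s.shape[1]*s.shape[0])),interpolation=cv2.INTER_CUBIC))
H=max(map(len,ims));z=np.zeros((H,800,3),np.uint8)
for i,a in enumerate(ims):z[:len(a),400*i:400*i+400]=a
cv2.imwrite('pics/c5.png',z)
ph=[87,89,91,93,95,97]
rows([pose(p,m,-2,12) for p,m in zip(ph,[(-7.4,72.4),(-7.3,72.2),(-7.3,72),(-7.3,71.8),(-7.3,71.8),(-7.3,71.8)])])
E
```

```text
[-0.15  0.43  1.38  0.03  1.25  2.77] [-0.38  0.74 -2.78] [ 0.15  0.17 -0.01]
[-0.0003, -0.0057, 0.0007] [-2.2, -0.1, -0.1] dq% [ 3 10 14  3 14  3] 0.0
[-0.0, -0.0056, 0.0003] [-2.0, -0.0, 0.0] dq% [ 3 10 13  3 14  3] 0.0
[0.0, -0.0055, 0.0003] [-2.0, 0.0, 0.0] dq% [ 3 10 13  3 14  3] 0.0
[-0.0, -0.0056, 0.0003] [-2.0, 0.0, 0.0] dq% [ 3 10 14  3 14  3] 0.0
[-0.0, -0.0055, 0.0001] [-2.0, -0.0, -0.0] dq% [ 3 10 14  3 14  2] 0.0
[0.0, -0.0055, 0.0001] [-2.0, -0.0, 0.0] dq% [ 2 11 14  3 14  2] 0.0
```

View pics/c5.png

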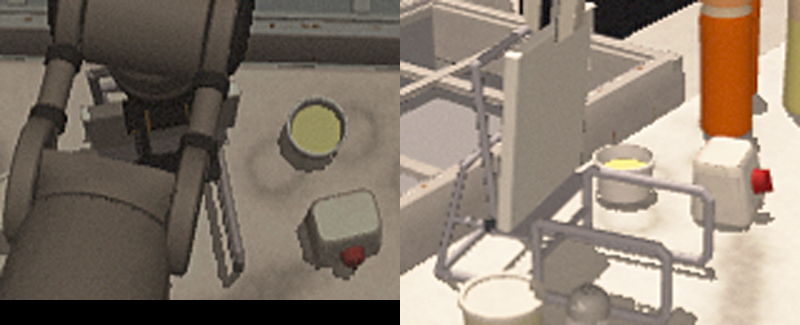

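The board is nearly upright, with its bottom-left corner at about (500,228) just above the ledge and the back bar behind it at (480,130). Next I bring it to 93° and lower until it touches.

Emit:
{"name": "servo_tool", "arguments": {
  "deltas": [
    [[-0.0003, -0.0057, 0.0007], [-2.2, 0, 0]],
    [[0, -0.0056, 0.0003], [-2, 0, 0]],
    [[0, -0.0055, 0.0003], [-2, 0, 0]],
    [[0, -0.0056, 0.0003], [-2, 0, 0]],
    [[0, 0, 0], [0, 0, 0]]
  ]
}}

```text
time: 15.45
tool_pos: [623.5, -0.8, 230.9]
tcp_rot: [3.09, -0.001, -1.364]
contact_force: [0.3, -0.2, -3.1]
grip_width: 13.8
finger_force: 29.9
```

Emit:
{"name": "servo_tool", "arguments": {
  "deltas": [
    [[0, 0, 0.0005], [0, 0, 0]],
    [[0, 0, 0.0005], [0, 0, 0]],
    [[0, 0, 0], [0, 0, 0]]
  ]
}}

```text
time: 15.82
tool_pos: [623.3, -0.9, 230.6]
tcp_rot: [3.09, -0.002, -1.364]
contact_force: [-0.8, -0.4, -2.2]
grip_width: 13.5
finger_force: 29.9
```

Emit:
{"name": "servo_tool", "arguments": {
  "deltas": [
    [[0, 0, 0.0005], [0, 0, 0]],
    [[0, 0, 0.0005], [0, 0, 0]],
    [[0, 0, 0], [0, 0, 0]]
  ]
}}

```text
time: 16.2
tool_pos: [623.7, -0.6, 229.9]
tcp_rot: [3.091, -0.002, -1.364]
contact_force: [-0.4, 1.1, 1.1]
grip_width: 13.6
finger_force: 29.9
```

Emit:
{"name": "servo_tool", "arguments": {
  "deltas": [
    [[0, 0, 0.0005], [0, 0, 0]],
    [[0, 0, 0], [0, 0, 0]]
  ]
}}

```text
time: 16.45
tool_pos: [623.8, -0.6, 229.8]
tcp_rot: [3.091, -0.002, -1.364]
contact_force: [-0.9, 2.3, 5.8]
grip_width: 13.6
finger_force: 29.9
```

Emit:
{"name": "servo_tool", "arguments": {
  "deltas": [
    [[0, 0, -0.0006], [0, 0, 0]],
    [[0, -0.0028, -0.0001], [-1, 0, 0]],
    [[0, -0.0028, -0.0001], [-1, 0, 0]],
    [[0, -0.0028, -0.0001], [-1, 0, 0]],
    [[0, 0, 0], [0, 0, 0]]
  ]
}}

```text
time: 17.08
tool_pos: [632.5, 1.2, 229.4]
tcp_rot: [3.037, -0.002, -1.364]
contact_force: [0.2, 1.9, 6.4]
grip_width: 13.7
finger_force: 29.9
```

Emit:
{"name": "servo_tool", "arguments": {
  "deltas": [
    [[0, -0.0028, -0.0001], [-1, 0, 0]],
    [[0, -0.0028, -0.0001], [-1, 0, 0]],
    [[0, -0.0028, -0.0001], [-1, 0, 0]],
    [[0, 0, 0], [0, 0, 0]]
  ]
}}

```text
time: 17.58
tool_pos: [640.3, 2.7, 228.7]
tcp_rot: [2.984, -0.002, -1.363]
contact_force: [-1.8, 1.4, 6.3]
grip_width: 13.7
finger_force: 30.0
```

```bash
python3 - <<'E'
from h import *
o=bot.get_obs();I=Ro.from_euler('z',-12,degrees=True);R=Ro.from_euler('xyz',o['tcp_rot'])
print(o['joint_positions'],o['contact_force'],o['moment'],'K',I.apply(o['tool_pos']+R.apply([0,-7,159.5])-O))
E
```

```text
[-0.09  0.66  1.   -0.05  1.63  2.84] [-1.76  1.37  6.31] [0.35 0.31 0.09] K [ 0.57 -2.7  70.05]
```

Emit:
{"name": "servo_tool", "arguments": {
  "deltas": [
    [[0, -0.0028, -0.0002], [-1, 0, 0]],
    [[0, -0.0028, -0.0002], [-1, 0, 0]],
    [[0, -0.0028, -0.0002], [-1, 0, 0]],
    [[0, 0, 0], [0, 0, 0]]
  ]
}}

```text
time: 18.08
tool_pos: [648.6, 4.4, 227.5]
tcp_rot: [2.931, -0.002, -1.364]
contact_force: [-1.7, 2.3, 5.4]
grip_width: 13.8
finger_force: 30.0
```

Emit:
{"name": "servo_tool", "arguments": {
  "deltas": [
    [[0, -0.0028, -0.0002], [-1, 0, 0]],
    [[0, -0.0028, -0.0002], [-1, 0, 0]],
    [[0, 0, 0], [0, 0, 0]]
  ]
}}

```text
time: 18.45
tool_pos: [654.1, 5.6, 226.4]
tcp_rot: [2.896, -0.002, -1.364]
contact_force: [-2.5, 0.8, 5.3]
grip_width: 13.4
finger_force: 30.0
```

```bash
python3 - <<'E'
from h import *
o=bot.get_obs();I=Ro.from_euler('z',-12,degrees=True);R=Ro.from_euler('xyz',o['tcp_rot'])
print(o['joint_positions'],I.apply(o['contact_force']),o['moment'],'K',I.apply(o['tool_pos']+R.apply([0,-7,159.5])-O))
s=cv2.cvtColor(bot.capture('scene'),cv2.COLOR_RGB2BGR);cv2.imwrite('pics/s6.png',s);cv2.imwrite('pics/c6.png',cv2.resize(s[180:330,210:370],None,fx=4,fy=4,interpolation=cv2.INTER_CUBIC))
E
```

```text
[-0.07  0.76  0.84 -0.07  1.78  2.85] [-2.25  1.25  5.33] [0.27 0.28 0.08] K [ 0.9  -2.7  70.01]
```

View pics/c6.png

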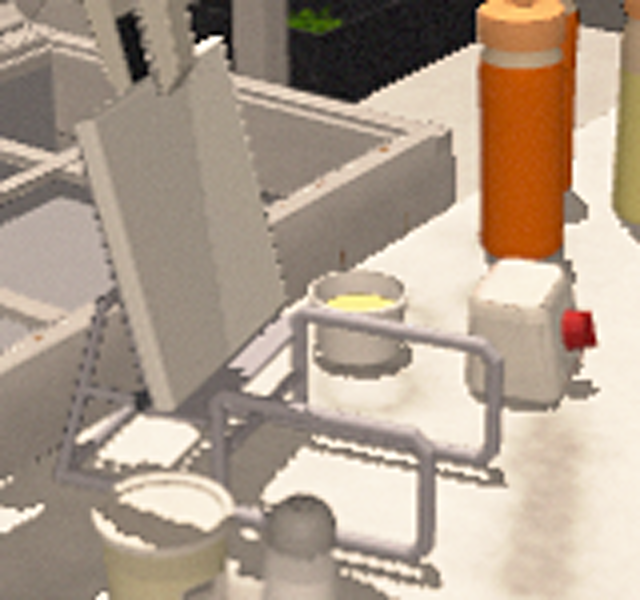

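The board leans about 14° and hides the back bars, so the two are moving together, with about 2.3 N of push. I continue in small steps to feel for the stop.

Emit:
{"name": "servo_tool", "arguments": {
  "deltas": [
    [[0, -0.0028, -0.0003], [-1, 0, 0]],
    [[0, -0.0028, -0.0003], [-1, 0, 0]],
    [[0, 0, 0], [0, 0, 0]]
  ]
}}

```text
time: 18.88
tool_pos: [659.5, 6.7, 225.3]
tcp_rot: [2.862, -0.002, -1.364]
contact_force: [-0.8, 0.1, 2.2]
grip_width: 13.3
finger_force: 30.0
```

Emit:
{"name": "servo_tool", "arguments": {
  "deltas": [
    [[0, -0.0028, -0.0003], [-1, 0, 0]],
    [[0, -0.0028, -0.0002], [-1, 0, 0]],
    [[0, 0, 0], [0, 0, 0]]
  ]
}}

```text
time: 19.25
tool_pos: [664.7, 7.9, 224.0]
tcp_rot: [2.827, -0.002, -1.364]
contact_force: [-2.3, 0.0, -1.5]
grip_width: 13.5
finger_force: 30.0
```

Emit:
{"name": "servo_tool", "arguments": {
  "deltas": [
    [[0, -0.0028, -0.0002], [-1, 0, 0]],
    [[0, -0.0028, -0.0002], [-1, 0, 0]],
    [[0, 0, 0], [0, 0, 0]]
  ]
}}

```text
time: 19.62
tool_pos: [668.9, 8.7, 223.0]
tcp_rot: [2.789, -0.001, -1.364]
contact_force: [-6.8, -1.7, -1.0]
grip_width: 13.4
finger_force: 30.2
```

```bash
python3 - <<'E'
from h import *
o=bot.get_obs();I=Ro.from_euler('z',-12,degrees=True);R=Ro.from_euler('xyz',o['tcp_rot'])
print(I.apply(o['contact_force']),o['moment'],'K',I.apply(o['tool_pos']+R.apply([0,-7,159.5])-O))
s=cv2.cvtColor(bot.capture('scene'),cv2.COLOR_RGB2BGR);cv2.imwrite('pics/s7.png',s)
g=lambda a:cv2.cvtColor(a,cv2.COLOR_BGR2GRAY).astype(np.float32)
a=g(cv2.imread('pics/s6.png'));b=g(s);c0=g(cv2.imread('pics/scene0.png'))
w=cv2.createHanningWindow((50,45),cv2.CV_32F)
print('s6-s7 front frame shift',cv2.phaseCorrelate(a[258:303,285:335],b[258:303,285:335],w))
# template match: lower left frame bars vs start/earlier
for nm,(y0,y1,x0,x1) in {'right rail front':(255,300,300,340),'left front':(280,322,260,322)}.items():
    for r in('pics/scene5.png','pics/s6.png'):
        t=g(cv2.imread(r))[y0:y1,x0:x1];m=cv2.matchTemplate(b[y0-6:y1+6,x0-6:x1+6],t,cv2.TM_CCOEFF_NORMED);_,v,_,l=cv2.minMaxLoc(m);print(nm,r,v,l)
E
```

```text
[-6.99 -0.28 -0.95] [0.09 0.9  0.3 ] K [-0.62 -2.63 70.93]
s6-s7 front frame shift ((-0.12382772957354149, 0.5123924522903067), 1.0035552206039429)
right rail front pics/scene5.png 0.5062587261199951 (5, 6)
right rail front pics/s6.png 0.5429362654685974 (5, 6)
left front pics/scene5.png 0.26673176884651184 (6, 10)
left front pics/s6.png 0.3390187621116638 (6, 6)
```

Emit:
{"name": "servo_tool", "arguments": {
  "deltas": [
    [[0, 0.0004, 0.0005], [0.3, 0, 0]],
    [[0, 0.0004, 0.0005], [0.2, 0, 0]],
    [[0, 0, 0], [0, 0, 0]]
  ]
}}

```text
time: 20.05
tool_pos: [667.9, 8.4, 223.0]
tcp_rot: [2.799, -0.002, -1.364]
contact_force: [-4.8, -0.9, 1.8]
grip_width: 14.0
finger_force: 30.1
```

```bash
python3 - <<'E'
from h import *
o=bot.get_obs();I=Ro.from_euler('z',-12,degrees=True);R=Ro.from_euler('xyz',o['tcp_rot'])
print(I.apply(o['contact_force']),o['moment'],'K',I.apply(o['tool_pos']+R.apply([0,-7,159.5])-O),o['tcp_rot'])
E
```

```text
[-4.86  0.09  1.8 ] [0.04 0.79 0.28] K [-0.05 -2.67 70.43] [ 2.8  -0.   -1.36]
```

Emit:
{"name": "servo_tool", "arguments": {
  "deltas": [
    [[0, 0, 0], [0, 0, 0]],
    [[0, 0, 0], [0, 0, 0]],
    [[0, 0, 0], [0, 0, 0]]
  ],
  "fingers": 0.3
}}

```text
time: 20.42
tool_pos: [668.9, 8.7, 222.8]
tcp_rot: [2.802, -0.002, -1.364]
contact_force: [0.5, -0.5, 0.3]
grip_width: 27.2
finger_force: 0.0
```

Emit:
{"name": "servo_tool", "arguments": {
  "deltas": [
    [[0, 0, -0.005], [0, 0, 0]],
    [[0, 0, -0.01], [0, 0, 0]],
    [[0, 0, -0.015], [0, 0, 0]],
    [[0, 0, -0.015], [0, 0, 0]],
    [[0, 0, -0.015], [0, 0, 0]],
    [[0, 0, 0], [0, 0, 0]]
  ]
}}

```text
time: 21.18
tool_pos: [688.9, 13.0, 280.2]
tcp_rot: [2.805, -0.003, -1.364]
contact_force: [-0.8, 0.5, -0.3]
grip_width: 27.4
finger_force: 0.0
```

```bash
python3 - <<'E'
from h import *
o=bot.get_obs();print(o['time'],o['contact_force'],o['moment'])
s=cv2.cvtColor(bot.capture('scene'),cv2.COLOR_RGB2BGR);cv2.imwrite('pics/s8.png',s);t=cv2.cvtColor(bot.capture('top'),cv2.COLOR_RGB2BGR);cv2.imwrite('pics/t8.png',t)
cv2.imwrite('pics/c8.png',cv2.resize(s[170:330,210:370],None,fx=3.7,fy=3.7,interpolation=cv2.INTER_CUBIC))
E
```

```text
21.175 [-0.77  0.51 -0.35] [ 0.16 -0.21 -0.02]
```

View pics/c8.png

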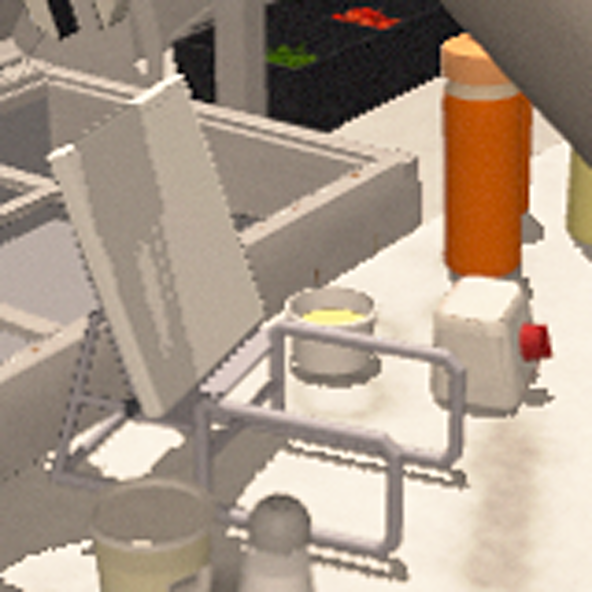

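The board stands on the ledge, leaning flat against the back, with its bottom at about (155,410) and its top at (62,150)–(180,80). The rack's front frame and the other things are unmoved, and the gripper is clear. I hand in now.

```bash
python3 -c "
from plant import bot
print(bot.close_job())"
```

```text
the job is handed in; nothing more can be done
None
```

The board stands far edge down on the ledge, resting against the back at its stop (about 20° lean); the arm let go clear of it, the rack and other things look unmoved in the last camera view, and I handed the job in shortly after 21 s.

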